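# Find the chamfered piston ends by feel and clip the pistons into the rack alike

### The arm

A 6-joint arm with a two-finger parallel gripper is mounted at the origin on a cart in front of the work surface, level with it; the furniture and walls round the work are solid. World frame = base frame: x ahead of the robot, y to its left, z up, the work surface at z = 0. Lengths are in mm, angles in degrees, forces in N, time in s.
With the tool pointing down it reaches from about 325 to 850 mm from the base axis. Payload 4.4 kg.
Tool frame: the origin (TCP) lies midway between the tips of the shut fingers; the grasp point (between the pads) lies 19 mm behind it (hold_point_z is the distance from the TCP to the grasp point, in mm); z points along the fingers, y is the line along which they close (so a half turn about z gives the same grasp; the last joint's range is limited). The gripper opens to 94 mm and grips with 3 to 60 N. Pads are 16 mm wide; open, the fingers measure 119 mm over their backs; the gripper's body (75 mm by 177 mm) begins 78 mm behind the grasp point.
Start: joints at [66.091, 11.837, 88.321, -0, 79.842, -8.623], TCP at [151.606, 554.655, 205.447] pointing down, gripper open.
Joint ranges: [-156.59, 156.59], [-49.26, 127.26], [12.9, 141.05], [-63.56, 243.56], [4.71, 150.69], [-161.64, 161.64]. Speed limits (degrees/s): [159.86, 159.86, 180, 180, 180, 180].

### API

Orientations are given as [roll, pitch, yaw] about the fixed x, y, z axes, in that order (R = Rz(yaw) Ry(pitch) Rx(roll)).
In Python, from workcell import * gives the robot as it stands. The module is installed in compiled form; this text tells all that it offers.
- The arm moves only by the shell command python3 -m inch 'ROWS' [FORCE]. ROWS is JSON, a list of rows, each a list of 7 numbers: the turn, a rotation vector about the tool's x, y, z in degrees, then the shift along the tool's x, y, z in cm, then the gripper command: -1 is fully open, 1 is shut, values between are in proportion. A call has 1 to 10 rows; each row is the pose to reach, as a shift and turn from the pose commanded when the call began, along the tool's axes at that moment; what a row does not reach only later rows make up. A row lasts 1/8 s, in which the tool goes at most 62.5 mm and 10.7 degrees, less where a joint would pass 70% of its speed; a pose out of reach is approached as far as the arm can. A call with a gripper value outside its range is refused whole. The fingers move at their own pace and stop on an object; FORCE is the grip in N (left out, the last holds). Time passes only in rows, so rows that repeat a pose let the fingers close. It gives the time, the measured TCP pose, the force, the opening and the grip force at its end, in the units of the state.
- sense(): the state, without advancing time (a new reading comes with each control period).
- read_camera(name): name is "scene" or "top" or "wrist"; returns the picture (400x640x3 uint8, red, green, blue); there is no depth.
- get_calibration(name): a dict with "intrinsics" (3x3 intrinsics, pixels), "position" and "orientation" of the camera in the world; the wrist camera has in their place "T_tool_cam" (4x4, takes a point from camera to tool coordinates, whose origin is the TCP and whose axes are the flange's). Camera axes: x right, y down, z forward; pixel columns grow to the right and rows downward; lengths in mm; the calibration is good to about 2 mm. A picture is of the moment at which its call begins: read the wrist's pose just before it. get_calibration takes no time and is no camera call.
- sign_off(): hands the job in; it is judged then, once.
The state is a dict: "clock": time; "q": joint angles; "joint_vel": joint speeds; "effort": joint torques, N m; "eef_pos": TCP position; "orientation": TCP orientation; "ft_force": force on the tool from outside, world axes, zero at the start; "wrist_torque": the same for the moment, N m; "opening": opening from 0.0 (shut) to 1.0 (fully open); "finger_force": force on a finger pad.
Only numpy, scipy, OpenCV 4.12 (cv2) and the standard library are available. Lean on these libraries where they do the work, as an engineer would, in place of code of your own. Each camera call takes 0.05 s, during which the arm holds its last target. There are 200 camera calls.

### The job

Clip the two washed pistons from the draining stand into the two free places of the rack, pressed fully home under the sprung jaws and all facing the same way as the one already there: chamfered end in the slot of the blue rail. Take one piston at a time: push either end into the bore of the try block until it stops, so that you feel whether it is the chamfered end (goes in deep) or the square one (stops at the shoulder), and rack that piston before you take the next. Leave the racked piston, the cutter ring and the pots where they are.

Things in the scene. Friction and masses are not known exactly. Their poses are not given: they have to be found in the camera images.
- piston_1: steel depositor piston, a plain rod 22 mm thick, 110 mm long, about 0.25 kg. One end is square, the other has a lead-in chamfer (tapers from 22 to 12 mm diameter over the last 20 mm). Origin at its middle; x runs along its axis from end b to end a. Which end is chamfered differs between pistons and is not told. Lies in a dip of the draining stand, axis 37 mm above the bench.
- piston_1_end_a (a point): centre of the end face a of piston_1, 55 mm from its middle; axes as the piston's
- piston_1_end_b (a point): centre of the end face b of piston_1, 55 mm from its middle; axes as the piston's
- piston_2: the other piston to be racked, of the same make as piston_1 (same size, origin and axes; chamfered end not told), in the other dip of the draining stand, 58 mm beside it
- piston_2_end_a (a point): centre of the end face a of piston_2, 55 mm from its middle; axes as the piston's
- piston_2_end_b (a point): centre of the end face b of piston_2, 55 mm from its middle; axes as the piston's
- piston_3: a third piston of the same make and axes, already clipped the right way round into rack place 3, its chamfered end in the blue rail. It stays there.
- piston_3_end_a (a point): centre of the end face a of piston_3, 55 mm from its middle; axes as the piston's
- piston_3_end_b (a point): centre of the end face b of piston_3, 55 mm from its middle; axes as the piston's
- rack: clip rack, aluminium base 150 x 112 mm, fixed. Three pistons lie in it side by side along its y axis, 50 mm apart in x. Origin on the bench under its middle, z up. A blue rail, 5 mm thick, 56 mm high, crosses the places at y = +47 mm; its slots, 19 mm wide, let only a chamfered end down. Two white V saddles carry each piston, 25 mm either side of its middle, with room for fingers between them.
- rack_place_1 (a point): middle of place 1 (empty), on the axis of a seated piston, 46 mm above the bench, at rack x = -50 mm, axes as the rack's. Sprung wire jaws 33 mm either side of it: flared tips 75 mm above the bench, noses 55 mm up and 16 mm apart. A piston pressed straight down spreads them (6 to 10 N) and drops into the saddles as they snap over it; merely laid on top it sits some 14 mm too high.
- rack_place_2 (a point): middle of place 2 (empty), at rack x = 0; otherwise like place 1
- rack_place_3 (a point): middle of place 3 (holds piston_3), at rack x = +50 mm; otherwise like place 1
- try_block: white block 52 x 52 mm and 40 mm thick (x) with a bore through it, on a grey pillar (block from 94 to 146 mm above the bench) and a dark steel foot 72 x 64 x 12 mm that reaches 12 mm out in front; fixed. Origin on the bench under the middle of the block's front face; x points into the bore, z up
- bore_mouth (a point): centre of the bore's mouth in the front face of the try block, 120 mm above the bench; x runs into the bore. The bore is 24 mm wide for 14 mm (mouth edge broken by 2 mm), then steps down at a square shoulder to 18 mm, right through. A square piston end stops on the shoulder, 14 mm deep; a chamfered end goes on into the narrow part and stops at about 26 mm.
- drain_stand: draining stand: white pan 96 x 116 mm (x by y) with 12 mm rim and two bent steel wires at x = -32 and +32 mm, whose dips at y = -29 and +29 mm carry the two pistons, lying along x; wire peaks 35 mm high, room for fingers between the wires. Fixed; origin under its middle, z up
- cutter: round white cutter ring, 46 mm across, 30 mm high, open at the top, a bystander; origin at the centre of its underside
- pot_red: powder pot with red lid, about 66 mm across, 62 mm high, a bystander; origin at the centre of its underside
- pot_white: powder pot with white lid, 50 mm across, 50 mm high, a bystander; origin at the centre of its underside

How it is judged:
By the outcome, as a careful person would: the job done as asked, in the order asked, and still so for the second after the job is handed in, with the robot touching nothing.
It also fails if it takes over 59 s, if anything falls off the work surface, if the arm or the gripper's body presses on something with over 40 N, if the wrist force passes 120 N, or if a joint passes its speed limit or range.

## Working session

There is one attempt and no reset: what is moved stays moved. The work goes in short steps, Python scripts to look and compute and a shell command to move; the robot and the scene stay as the last step left them, time stands still between calls to the robot, and variables do not carry over. Pictures are saved under pics/ and viewed, at most 10 in all, crops included, and the job is handed in when it is done.

```bash
mkdir -p pics; python3 - <<'E'
from workcell import *
import cv2,json
s=sense();print({k:s[k] for k in('clock','eef_pos','orientation','opening','ft_force')})
for n in("scene","top","wrist"):
    im=read_camera(n);cv2.imwrite(f"pics/{n}0.png",im[:,:,::-1]);print(n,get_calibration(n))
E
```

```text
{'clock': 0.0, 'eef_pos': array([151.28911924, 553.92552445, 204.3079949 ]), 'orientation': array([-1.79874546e+02, -1.63475539e-02,  1.64714798e+02]), 'opening': 0.9985449853833411, 'ft_force': array([-0.4138484 ,  0.63600593, -0.48778995])}
scene {'intrinsics': array([[388.77360199,   0.        , 320.82782381],
       [  0.        , 388.77360199, 192.73944758],
       [  0.        ,   0.        ,   1.        ]]), 'position': array([  91.66286578, -267.83740397,  782.06573602]), 'orientation': array([-142.53052389,    1.03129662,  -53.6369424 ])}
top {'intrinsics': array([[366.41933159,   0.        , 323.19449621],
       [  0.        , 366.41933159, 198.53662573],
       [  0.        ,   0.        ,   1.        ]]), 'position': array([322.72001271,  63.09905001, 964.48907402]), 'orientation': array([-169.90706697,    1.61479504,  -91.13041024])}
wrist {'intrinsics': array([[351.75858921,   0.        , 316.67436101],
       [  0.        , 351.75858921, 199.36637592],
       [  0.        ,   0.        ,   1.        ]]), 'T_tool_cam': array([[-1.03838046e-03, -9.72166431e-01, -2.34289036e-01,
         6.64610970e+01],
       [ 9.99999345e-01, -8.96765710e-04, -7.10977626e-04,
        -3.90320052e-01],
       [ 4.81086207e-04, -2.34289621e-01,  9.72166725e-01,
        -1.79329165e+02],
       [ 0.00000000e+00,  0.00000000e+00,  0.00000000e+00,
         1.00000000e+00]])}
```

View pics/top0.png

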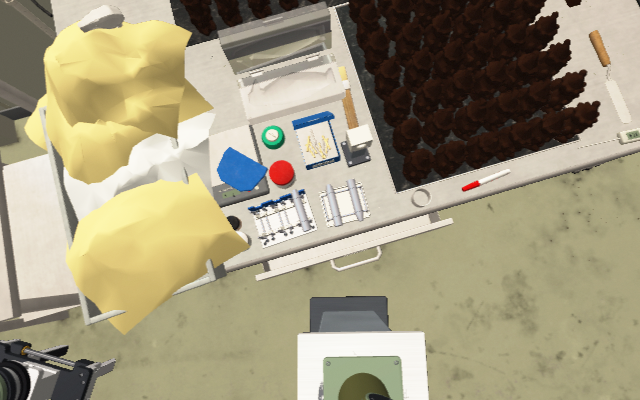

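View pics/scene0.png

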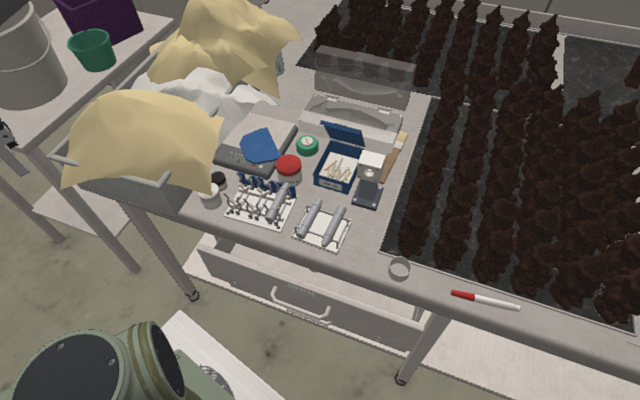

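The top view shows the rack at about (283,217), stand (345,202), try block (357,140), cutter (421,198) and red pot (282,173). The scene view agrees, with the rack at (260,205), stand (322,228) and block (371,165). Next I'll get coarse positions, then a closer look from the wrist.

```bash
cat > h.py <<'E'
from workcell import *
import numpy as np, cv2
from scipy.spatial.transform import Rotation as R
def rot(e): return R.from_euler('xyz',e,degrees=True).as_matrix()
def cam(name,s=None):
    c=get_calibration(name);K=c['intrinsics']
    if name!='wrist': return K,rot(c['orientation']),np.array(c['position'])
    s=s or sense();T=c['T_tool_cam'];Rt=rot(s['orientation'])
    return K,Rt@T[:3,:3],Rt@T[:3,3]+s['eef_pos']
def ray(C,uv):
    K,Rc,p=C;d=Rc@np.linalg.inv(K)@[uv[0],uv[1],1.];return p,d
def onplane(C,uv,z):
    p,d=ray(C,uv);return p+d*(z-p[2])/d[2]
def proj(C,P):
    K,Rc,p=C;q=K@(Rc.T@(np.array(P)-p));return q[:2]/q[2]
def goto(P,e,s=None):
    """rows numbers: rotvec deg, shift cm, from current pose to TCP P, rpy e"""
    s=s or sense();Rt=rot(s['orientation'])
    return np.round(np.r_[R.from_matrix(Rt.T@rot(e)).as_rotvec(degrees=True),Rt.T@(np.array(P)-s['eef_pos'])/10],2)
E
python3 - <<'E'
from h import *
C=cam('top')
for n,uv,z in[('rack',(283,219),20),('stand',(345,203),30),('blocktop',(358,136),146),('red',(282,173),62),('cutter',(421,198),30)]:print(n,onplane(C,uv,z).round())
im=cv2.imread('pics/top0.png')[105:240,220:400];cv2.imwrite('pics/topc.png',cv2.resize(im,None,fx=4.4,fy=4.4,interpolation=2))
E
```

```text
rack [440. 192.  20.]
stand [477.  30.  30.]
blocktop [615.  -1. 146.]
red [552. 189.  62.]
cutter [ 485. -165.   30.]
```

View pics/topc.png

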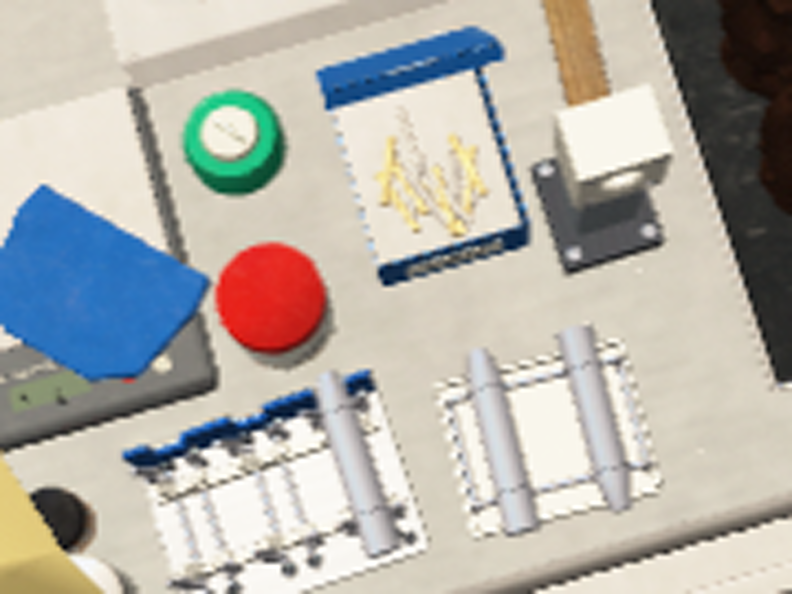

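The crop shows pistons on the stand at about yaw +12°. The bore faces the robot, the blue rail is on the far side of the rack, and piston 3 is on the right. A yellow bag is close to the rack on its left, so I'll check its height while working out the view move.

```bash
python3 - <<'E'
from h import *
A,B=cam('top'),cam('scene')
def tri(u,v):
    p,d=ray(A,u);q,e=ray(B,v);d/=np.linalg.norm(d);e/=np.linalg.norm(e)
    M=np.c_[d,-e];t=np.linalg.lstsq(M,q-p,rcond=None)[0];return ((p+d*t[0]+q+e*t[1])/2).round(), np.linalg.norm(p+d*t[0]-q-e*t[1]).round(1)
print('bag',tri((248,240),(222,130)),tri((198,176),(195,105)))
print(goto((450,110,260),(180,0,-167)))
E
```

```text
bag (array([384., 206., 294.]), np.float64(40.1)) (array([488., 355., 223.]), np.float64(49.2))
[-9.000e-02 -4.000e-02 -2.829e+01 -4.052e+01 -3.497e+01 -5.500e+00]
```

```bash
python3 - <<'E'
from h import *
A,B=cam('top'),cam('scene')
a=cv2.imread('pics/top0.png');b=cv2.imread('pics/scene0.png')
for z in (60,100,150,200,250):
    P=onplane(A,(248,238),z);print(z,P.round(),proj(B,P).round(), 'low corner',onplane(A,(125,332),z).round())
f=lambda i,r0,r1,c0,c1:cv2.resize(i[r0:r1,c0:c1],(400,300),interpolation=2)
cv2.imwrite('pics/bag.png',np.hstack([f(a,170,335,60,280),f(b,80,215,50,230)]))
E
```

```text
60 [390. 274.  60.] [217. 191.] low corner [172. 566.  60.]
100 [387. 264. 100.] [214. 183.] low corner [179. 543. 100.]
150 [383. 253. 150.] [212. 172.] low corner [187. 516. 150.]
200 [379. 241. 200.] [208. 160.] low corner [195. 488. 200.]
250 [376. 229. 250.] [205. 146.] low corner [204. 460. 250.]
```

View pics/bag.png

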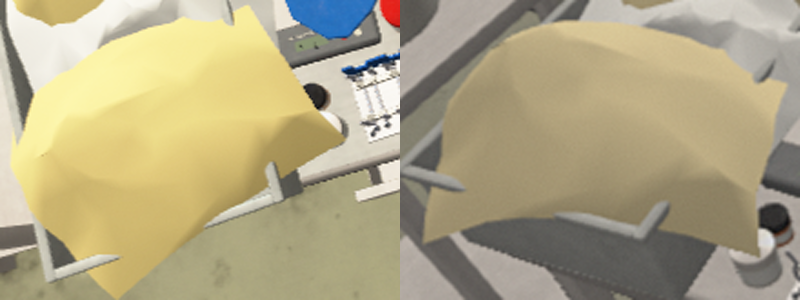

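The bag's near corner droops beside the pots at roughly (390,277,50), so the rack's left side needs care. I'll rise first and then move to the overview pose.

```bash
python3 -m inch '[[0,0,0,0,0,-6,-1],[0,0,0,0,0,-11.5,-1],[0,0,-10,-10,-8.7,-11.5,-1],[0,0,-20,-20,-17.4,-11.5,-1],[0,0,-28.3,-30,-26,-11.5,-1],[0,0,-28.3,-40.5,-35,-11.5,-1],[0,0,-28.3,-40.5,-35,-5.5,-1],[0,0,-28.3,-40.5,-35,-5.5,-1],[0,0,-28.3,-40.5,-35,-5.5,-1],[0,0,-28.3,-40.5,-35,-5.5,-1]]'
python3 - <<'E'
from h import *
s=sense();print(s['clock'],s['eef_pos'],s['orientation'],s['joint_vel'].round(1))
im=read_camera('wrist');cv2.imwrite('pics/w1.png',im[:,:,::-1])
import pickle;pickle.dump(s,open('w1.pkl','wb'))
E
```

```text
clock: 1.4
eef_pos: [426.5, 144.4, 269.0]
orientation: [180.0, 0.0, -167.0]
ft_force: [0.1, 1.8, 0.3]
opening: 1.001
finger_force: 0.0
1.4 [426.45025507 144.41294656 269.04102626] [ 1.79989134e+02  2.99519172e-02 -1.66990842e+02] [-59.5  16.5  -2.8   0.1 -14.  -58.9]
```

View pics/w1.png

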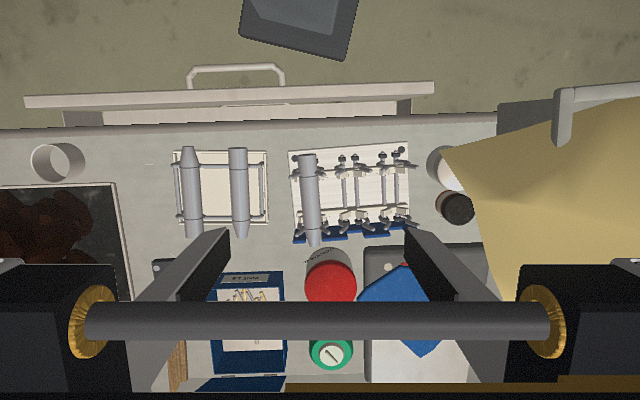

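The wrist picture shows the stand pistons at (190,148)-(193,238) and (238,147)-(238,237). Piston 3 is at (308,153)-(314,245), and the blue rail slots sit near row 235. The bag is low beside the rack on the right of the image. Now a closer, settled view.

```bash
python3 - <<'E'
from h import *
print(goto((430,90,170),(180,0,-167)))
print(goto((555,10,250),(180,0,-167)))
E
```

```text
[-0.35 -0.09 -0.4   0.95 -4.63  9.73]
[ -0.35  -0.09  -0.4   -9.49 -15.21   1.78]
```

```bash
python3 -m inch '[[0,0,0,1,-4.6,6,-1],[0,0,0,1,-4.6,9.7,-1],[0,0,0,1,-4.6,9.7,-1],[0,0,0,1,-4.6,9.7,-1],[0,0,0,1,-4.6,9.7,-1]]'
python3 - <<'E'
from h import *
import pickle
s=sense();im=read_camera('wrist');cv2.imwrite('pics/w2.png',im[:,:,::-1]);pickle.dump(s,open('w2.pkl','wb'))
print(s['joint_vel'].round(1),goto((555,0,260),(180,0,-167)))
E
```

```text
clock: 2.08
eef_pos: [428.3, 99.9, 175.0]
orientation: [-180.0, 0.3, -166.9]
ft_force: [-0.0, -0.3, -0.1]
opening: 0.997
finger_force: 0.0
[-0.  -0.   0.3 -0.1 -0.2 -0. ] [ -0.05   0.26   0.09 -10.13 -12.61  -8.46]
```

View pics/w2.png

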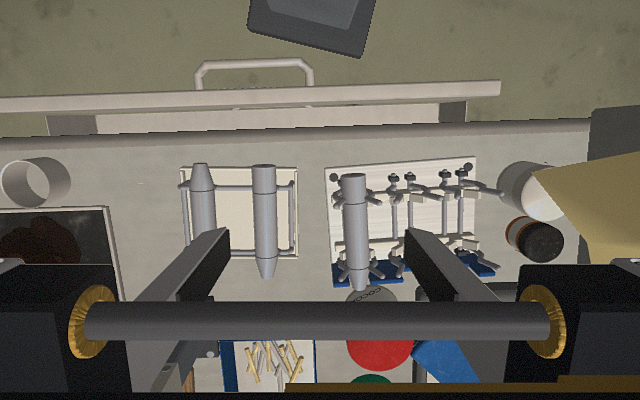

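This view shows piston L (image right) at (264,165)→(266,278) with its chamfer away from the robot. Piston R is at (201,165) with its chamfer toward the robot, and piston 3's chamfer at (358,285) is in the blue rail. Now the block view, then measurement.

```bash
python3 -m inch '[[0,0,0,-4,-4,-4,-1],[0,0,0,-8,-8,-8.5,-1],[0,0,0,-10,-12.6,-8.5,-1],[0,0,0,-10,-12.6,-8.5,-1],[0,0,0,-10,-12.6,-8.5,-1],[0,0,0,-10,-12.6,-8.5,-1]]'
python3 - <<'E'
from h import *
import pickle
s=sense();im=read_camera('wrist')[:,:,::-1];cv2.imwrite('pics/w3.png',im);pickle.dump(s,open('w3.pkl','wb'))
g=cv2.imread('pics/w2.png')
print('L');[print(r,' '.join(str(v) for v in g[r,246:286].mean(1).astype(int))) for r in(175,215)]
print('P3');[print(r,' '.join(str(v) for v in g[r,334:378].mean(1).astype(int))) for r in(185,215,235)]
a=cv2.imread('pics/w2.png')[145:295,180:500];cv2.imwrite('pics/comb.png',np.vstack([cv2.resize(a,(768,360),interpolation=2),cv2.resize(im[170:300,160:480],(591,240),interpolation=2) if 0 else cv2.copyMakeBorder(cv2.resize(im[170:300,160:480],(591,240),interpolation=2),0,0,0,177,0)]))
E
```

```text
clock: 2.88
eef_pos: [551.3, 0.2, 257.4]
orientation: [180.0, -0.0, -166.9]
ft_force: [-0.2, -0.1, 0.3]
opening: 0.998
finger_force: 0.0
L
175 198 199 194 198 202 180 98 101 112 124 132 136 146 148 152 149 159 162 165 160 160 161 162 165 163 156 145 139 126 96 148 200 205 199 198 197 197 199 200 202
215 196 199 201 198 198 203 210 156 103 112 119 131 139 146 148 157 154 159 163 168 171 160 165 159 158 155 151 148 137 125 100 199 206 200 199 198 203 197 202 201
P3
185 208 206 211 221 129 87 77 73 89 100 107 110 122 126 131 137 146 146 150 147 156 160 163 166 164 161 165 154 151 151 140 112 198 205 202 199 198 199 199 199 198 196 197 197
215 204 203 204 207 203 204 205 220 122 72 92 95 108 115 119 134 133 138 143 149 159 160 161 167 162 172 164 164 155 157 148 143 127 143 208 209 207 209 207 209 204 206 206 204
235 201 202 200 203 196 199 201 200 210 132 93 91 98 111 116 122 127 139 136 145 150 161 161 163 168 169 171 163 161 153 149 151 143 123 144 213 215 213 211 211 209 210 211 212
```

View pics/comb.png

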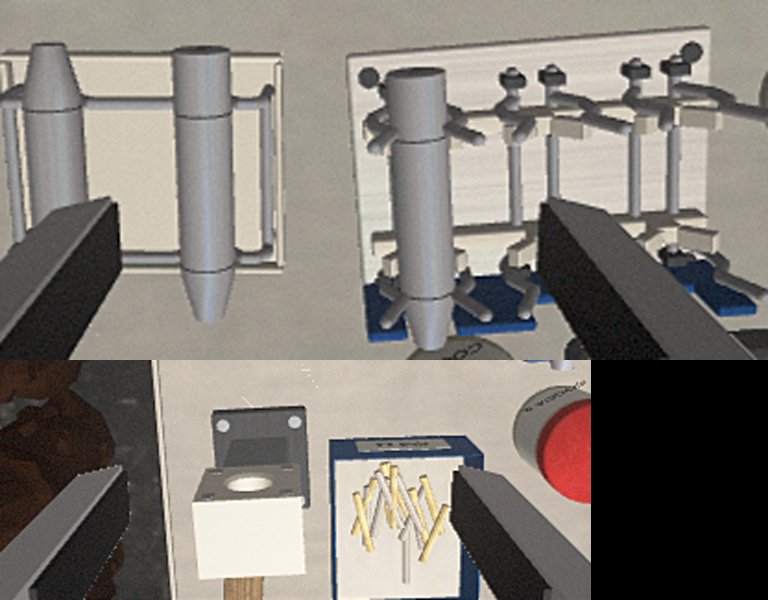

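The crops show the chamfers clearly: R toward the robot, L away from it. The rack plate's near corners are at (324.6,168.8) and (475,156.3) in w2. The bore in w3 is at about (293.7,236.6). Now fitting lines.

```bash
python3 - <<'E'
from h import *
import pickle
s2=pickle.load(open('w2.pkl','rb'));s3=pickle.load(open('w3.pkl','rb'))
C2,C3=cam('wrist',s2),cam('wrist',s3)
g=cv2.imread('pics/w2.png').mean(2)
def axis(c0,c1,rows,z,thr=178):
    pts=[]
    for r in rows:
        w=np.where(g[r,c0:c1]<thr)[0]
        pts.append((w[0]+w[-1],w[-1]-w[0]+1,r))
    pts=np.array(pts,float);wm=np.median(pts[:,1]);ok=abs(pts[:,1]-wm)<2.5;pts=pts[ok]
    P=np.array([onplane(C2,(c0+p[0]/2,p[2]),z) for p in pts]);m=P.mean(0)
    d=np.linalg.svd(P-m)[2][0];d*=np.sign(d[0]);print(' n',len(pts),'w',wm,'yaw',np.degrees(np.arctan2(d[1],d[0])).round(2),'resid',np.std((P-m)@np.array([-d[1],d[0],0])).round(2))
    return m,d
for n,c0,c1,rows,z,near,far in[('L',246,284,range(172,250),37,(263.8,166.3),(266.7,277.5)),('R',186,224,range(190,228),37,(200.4,164.2),None),('P3',334,376,list(range(175,182))+list(range(200,240)),46,(352.5,175.8),(360,289.6))]:
    print(n);m,d=axis(c0,c1,rows,z)
    t=(onplane(C2,near,z)-m)@d;c=m+d*(t+55);print(' centre',c.round(1))
    if far: print(' from far',(m+d*((onplane(C2,far,z+6)-m)@d-55)).round(1))
for uv in[(324.6,168.8),(475,156.3),(330.8,286.7)]:print('plate',onplane(C2,uv,8).round(1))
im=cv2.imread('pics/w3.png');
print('bore',onplane(C3,(293.7,236.6),120).round(1))
h=im[230:300,255:335];mk=((h.min(2)>215)*255).astype(np.uint8)
c=max(cv2.findContours(mk,0,1)[0],key=cv2.contourArea);r=cv2.minAreaRect(c);print(r)
for p in cv2.boxPoints(r):print('top corner',p+[255,230],onplane(C3,p+[255,230],146).round(1))
E
```

```text
L
 n 71 w 24.0 yaw 12.77 resid 0.24
 centre [473.1  59.1  37. ]
 from far [470.1  58.4  37. ]
R
 n 36 w 30.0 yaw 10.36 resid 0.13
 centre [ 4.848e+02 -4.000e-01  3.700e+01]
P3
 n 28 w 26.0 yaw 17.39 resid 0.22
 centre [460.9 142.9  46. ]
 from far [459.  142.3  46. ]
plate [413.4 103.2   8. ]
plate [368.  244.4   8. ]
plate [536.6 139.3   8. ]
bore [601.  -11.7 120. ]
((39.47880554199219, 36.0760612487793), (41.44822311401367, 59.17607879638672), 87.1375961303711)
top corner [263.89276886 246.85536003] [606.8 -35.6 146. ]
top corner [322.99501801 243.90025139] [592.4  14.4 146. ]
top corner [325.06484222 285.29676056] [630.6  25.3 146. ]
top corner [265.96259308 288.2518692 ] [645.5 -26.1 146. ]
```

```bash
python3 - <<'E'
from h import *
import pickle
T=lambda k:cam('wrist',pickle.load(open(k,'rb')))
def tri(A,B,u,v):
    p,d=ray(A,u);q,e=ray(B,v);d/=np.linalg.norm(d);e/=np.linalg.norm(e)
    t=np.linalg.lstsq(np.c_[d,-e],q-p,rcond=None)[0];return ((p+d*t[0]+q+e*t[1])/2).round(), np.linalg.norm(p+d*t[0]-q-e*t[1]).round(1)
t,s=cam('top'),cam('scene')
print(tri(cam('top'),T('w2.pkl'),(248,238),(535,170)),tri(t,s,(248,238),(211,195)),tri(t,s,(197,174),(223,118)))
print('grasp pre',goto((471.5,58.8,110),(180,0,-167.2)))
print('block bore top check',onplane(t,(220+625/4.4,105+180/4.4),120).round(1))
E
```

```text
(array([378., 269.,  70.]), np.float64(22.6)) (array([384., 280.,  50.]), np.float64(14.5)) (array([540., 384., 121.]), np.float64(0.1))
grasp pre [ 0.03 -0.03  0.31  6.43  7.51 14.74]
block bore top check [599.3 -11.7 120. ]
```

Bag corner is about z=60 and rises slowly; a 12° lean in place 1 gives margin. Now grasping piston L.

```bash
python3 -m inch '[[0,0,0.3,3,3.5,4,0.05],[0,0,0.3,6.4,7.5,9,0.05],[0,0,0.3,6.4,7.5,13,0.05],[0,0,0.3,6.4,7.5,14.7,0.05],[0,0,0.3,6.4,7.5,19,0.05],[0,0,0.3,6.4,7.5,22.5,0.05],[0,0,0.3,6.4,7.5,23.9,0.05],[0,0,0.3,6.4,7.5,23.9,0.05],[0,0,0.3,6.4,7.5,23.9,0.05]]' 40; python3 -c "
from h import *
print(goto((471.5,58.8,18),(180,0,-167.2)))"
```

```text
clock: 4.05
eef_pos: [469.9, 58.6, 22.1]
orientation: [179.9, -0.4, -167.1]
ft_force: [-14.9, -0.8, 33.5]
opening: 0.475
finger_force: 16.3
[ 0.13 -0.43  0.06 -0.16 -0.02  0.41]
```

Contact of 33 N while descending, which I didn't expect. Looking before doing anything else.

```bash
python3 - <<'E'
from h import *
s=sense();print(s['clock'],s['ft_force'].round(1),s['wrist_torque'].round(2),s['finger_force'])
im=read_camera('wrist')[:,:,::-1];cv2.imwrite('pics/w4.png',im)
b=read_camera('scene')[:,:,::-1];cv2.imwrite('pics/s4.png',b)
cv2.imwrite('pics/c4.png',np.vstack([im[60:330],cv2.resize(b[180:270,260:400],(513,330),interpolation=2) if 0 else cv2.copyMakeBorder(cv2.resize(b[180:270,260:400],(513,330),interpolation=2),0,0,0,127,0)]))
s=sense();print(s['clock'],s['ft_force'].round(1),s['wrist_torque'].round(2))
E
```

```text
4.05 [-14.9  -0.8  33.5] [0.69 3.28 0.34] 16.322117149829865
4.15 [-15.4  -1.6  32.6] [0.65 3.31 0.34]
```

View pics/c4.png

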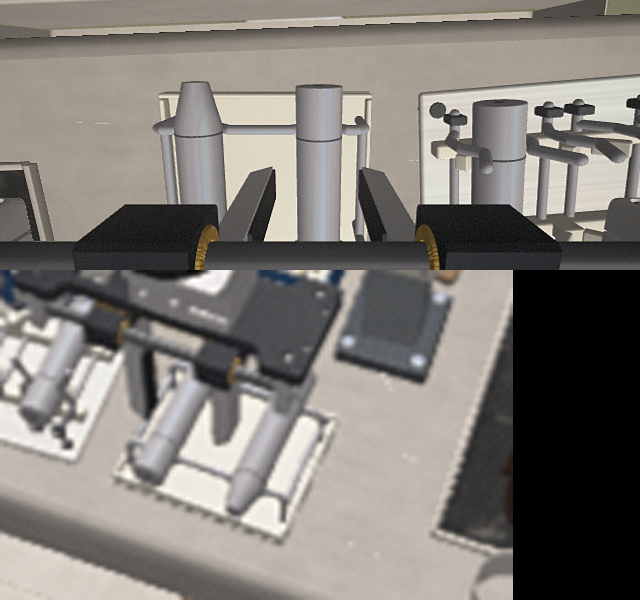

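The left finger landed on the stand's low side rod, about 25 mm out with its top at z≈22. The picture shows both pistons undisturbed. I'll raise to z≈26 and grip there, since the pads still cover the piston axis.

```bash
python3 -m inch '[[0,0,0,0,0,-0.85,0.05],[0,0,0,0,0,-0.85,0.05],[0,0,0,0,0,-0.85,0.8],[0,0,0,0,0,-0.85,0.8],[0,0,0,0,0,-0.85,0.8],[0,0,0,0,0,-0.85,0.8]]' 40
```

```text
clock: 4.9
eef_pos: [472.4, 59.2, 26.5]
orientation: [179.8, -0.0, -167.4]
ft_force: [-0.2, 5.0, 0.8]
opening: 0.22
finger_force: 40.0
```

```bash
python3 -c "
from h import *
print(goto((528.2,-32.1,109.5),(180,0,-163.9)))"
```

```text
[  0.21  -0.03  -3.46  -3.45 -10.1   -8.34]
```

```bash
python3 -m inch '[[0,0,0,0,0,-2,0.8],[0,0,0,0,0,-5,0.8],[0,0,-1,-1,-2,-8.3,0.8],[0,0,-3.5,-2.4,-6,-8.3,0.8],[0,0,-3.5,-3.5,-10.1,-8.3,0.8],[0,0,-3.5,-3.5,-10.1,-8.3,0.8],[0,0,-3.5,-3.5,-10.1,-8.3,0.8],[0,0,-3.5,-3.5,-10.1,-8.3,0.8]]'
python3 - <<'E'
from h import *
import pickle
s=sense();im=read_camera('wrist')[:,:,::-1];pickle.dump(s,open('w5.pkl','wb'));cv2.imwrite('pics/w5.png',im)
b=read_camera('scene')[:,:,::-1];cv2.imwrite('pics/s5.png',b);t=read_camera('top')[:,:,::-1];cv2.imwrite('pics/t5.png',t)
d=rot(s['orientation'])@[-1,0,0];c=s['eef_pos']+[0,0,10.5]
print(c,d, 'offset of bore from piston axis', (np.array([600.3,-11.3,120])-c).round(1), np.cross(d,[600.3-c[0],-11.3-c[1],120-c[2]]).round(1))
print(s['ft_force'],s['finger_force'])
B=cam('scene');print('scene tip',proj(B,c+55*d),'mouth',proj(B,(600.3,-11.3,120)))
f=lambda i,u,v,w:cv2.resize(i[v-w*3//4:v+w*3//4,u-w:u+w],(400,300),interpolation=2)
cv2.imwrite('pics/c5.png',np.vstack([np.hstack([f(b,358,180,36),f(t,355,155,36)]),cv2.resize(im[120:320,100:500],(800,300)) if 0 else cv2.copyMakeBorder(im[60:330],0,0,0,160,0)]))
E
```

```text
clock: 5.9
eef_pos: [528.2, -32.2, 109.1]
orientation: [179.9, -0.1, -163.7]
ft_force: [0.3, 0.0, -2.6]
opening: 0.221
finger_force: 40.0
[528.18391845 -32.18783776 119.64770904] [ 0.95993218  0.2802268  -0.00177553] offset of bore from piston axis [72.1 20.9  0.4] [ 0.1 -0.5 -0.2]
[ 0.33418273  0.04112397 -2.58541233] 39.99210946261883
scene tip [366.24471045 179.60630228] mouth [368.82841244 172.91320301]
```

View pics/c5.png

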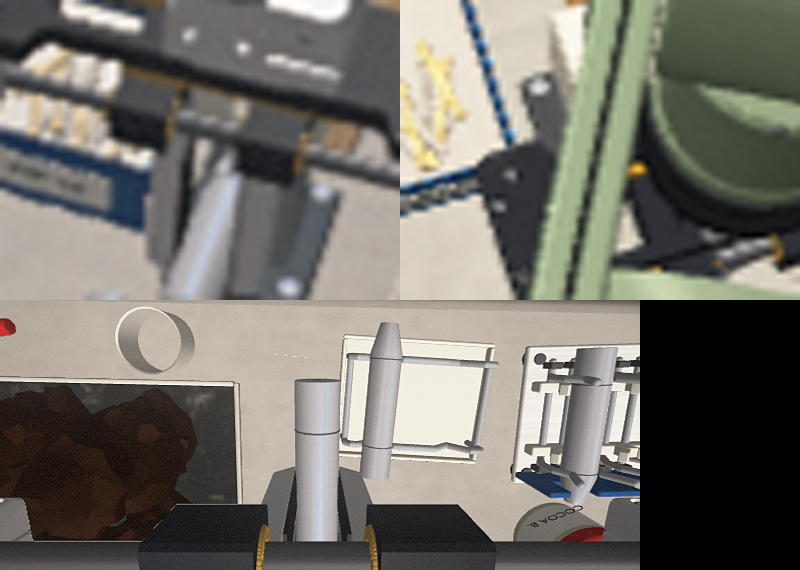

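The piston is held straight and level, and block and fingers hide the mouth in the other two views. R is alone on the stand. Advancing gently.

```bash
python3 -m inch '[[0,0,0,-0.8,0,0,0.8],[0,0,0,-1.6,0,0,0.8],[0,0,0,-2.0,0,0,0.8],[0,0,0,-2.4,0,0,0.8],[0,0,0,-2.7,0,0,0.8],[0,0,0,-2.7,0,0,0.8]]'; python3 -c "
from h import *
s=sense();print(s['wrist_torque'].round(2),(-(rot(s['orientation']).T@(s['eef_pos']-[600.3,-11.3,109.5]))).round(1))"
```

```text
clock: 6.8
eef_pos: [555.4, -25.7, 109.9]
orientation: [-180.0, -0.0, -163.8]
ft_force: [0.1, 0.4, -2.7]
opening: 0.22
finger_force: 40.0
[0.02 0.02 0.  ] [-47.1   1.3   0.4]
```

```bash
python3 -m inch '[[0,0,0,-0.4,0,0,0.8],[0,0,0,-0.8,0,0,0.8],[0,0,0,-1.1,0,0,0.8],[0,0,0,-1.4,0,0,0.8],[0,0,0,-1.6,0,0,0.8],[0,0,0,-1.6,0,0,0.8]]'; python3 -c "
from h import *
s=sense();print(s['wrist_torque'].round(2),(-(rot(s['orientation']).T@(s['eef_pos']-[600.3,-11.3,109.5]))).round(1))"
```

```text
clock: 7.55
eef_pos: [569.3, -19.8, 109.6]
orientation: [179.8, -0.2, -163.7]
ft_force: [-4.1, 4.1, 0.0]
opening: 0.223
finger_force: 40.0
[0.72 0.79 0.13] [-32.1  -0.5   0. ]
```

```bash
python3 -m inch '[[0,0,0,-0.2,0,0,0.8],[0,0,0,-0.4,0,0,0.8],[0,0,0,-0.6,0,0,0.8],[0,0,0,-0.6,0,0,0.8]]'; python3 -c "
from h import *
s=sense();print(s['wrist_torque'].round(2),(-(rot(s['orientation']).T@(s['eef_pos']-[600.3,-11.3,109.5]))).round(1))"
```

```text
clock: 8.05
eef_pos: [572.5, -18.3, 109.0]
orientation: [179.7, -0.5, -163.7]
ft_force: [-9.8, 2.3, 2.6]
opening: 0.219
finger_force: 40.1
[0.59 1.7  0.15] [-28.7  -1.1  -0.8]
```

Depth is about 26 mm with a firm stop near 10 N, so the leading end is the chamfered one, as needed for the rack. Backing out and heading to place 1.

```bash
python3 -m inch '[[0,0,0,1.5,0,0,0.8],[0,0,0,3.5,0,0,0.8],[0,0,0,5,0,0,0.8],[0,0,0,5,0,0,0.8],[0,0,0,5,0,0,0.8]]'; python3 -c "
from h import *
e=(168,0,-162.5);P=np.array([430.8,238.3,120])+10.5*rot(e)[:,2];print(P,goto(P,e), rot((168,0,-162.5))[:,2])"
```

```text
clock: 8.68
eef_pos: [529.2, -33.9, 110.4]
orientation: [-179.9, 0.1, -163.8]
ft_force: [0.1, 0.5, -2.4]
opening: 0.221
finger_force: 40.0
[430.14353736 240.38203349 109.72945019] [-12.05   0.23  -1.29   1.87  29.1    0.04] [-0.06252025  0.1982889  -0.9781476 ]
```

```bash
python3 -m inch '[[-3,0,-0.3,0.5,5,-1,0.8],[-8,0,-1,0.9,11,-1,0.8],[-12,0.2,-1.3,1.3,17,-1,0.8],[-12,0.2,-1.3,1.6,23,-1,0.8],[-12,0.2,-1.3,1.9,29.1,-1,0.8],[-12,0.2,-1.3,1.9,29.1,0,0.8],[-12,0.2,-1.3,1.9,29.1,0,0.8],[-12,0.2,-1.3,1.9,29.1,0,0.8]]'
python3 - <<'E'
from h import *
import pickle
s=sense();im=read_camera('wrist')[:,:,::-1];pickle.dump(s,open('w6.pkl','wb'));cv2.imwrite('pics/w6.png',im)
e=(168,0,-162.5)
for z in(120,62,46):print(z,goto(np.array([430.8,238.3,z])+10.5*rot(e)[:,2],e,s))
C=cam('wrist',s);rx=np.array([.3007,-.9537,0])
for k in(0,50):print('jaw tops expected px',[proj(C,np.array([430-0,238,75])+k*rx+a*np.array([.954,.3007,0])).round() for a in(-33,33)])
cv2.imwrite('pics/c6.png',cv2.resize(im[60:330],(800,338),interpolation=2))
E
```

```text
clock: 9.68
eef_pos: [429.9, 239.5, 110.0]
orientation: [168.0, -0.0, -162.6]
ft_force: [0.2, -0.5, -2.2]
opening: 0.216
finger_force: 40.0
120 [-0.03 -0.03 -0.09 -0.05  0.07  0.04]
62 [-0.03 -0.03 -0.09 -0.05 -1.13  5.72]
46 [-0.03 -0.03 -0.09 -0.05 -1.46  7.28]
jaw tops expected px [array([304., 171.]), array([305., 271.])]
jaw tops expected px [array([220., 174.]), array([227., 278.])]
```

View pics/c6.png

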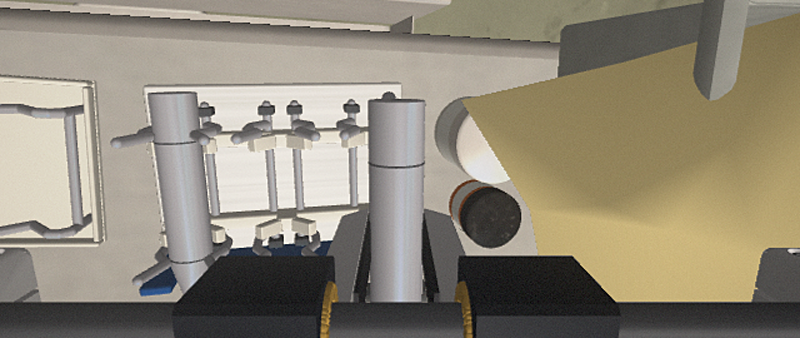

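The picture shows the held piston over place 1, clear of the bag. The rack pins of place 2 are at (266,104) and (296,104) in the crop. A quick cross-check of the rack's lateral position from two views:

```bash
python3 - <<'E'
from h import *
import pickle
s6=pickle.load(open('w6.pkl','rb'));A=cam('wrist',pickle.load(open('w2.pkl','rb')));B=cam('wrist',s6)
rx=np.array([.3007,-.9537,0]);ry=np.array([.9537,.3007,0]);c=np.array([445,190.3,0])
for z in(20,35,50,65):
    for C,uv,n in((A,(401.9,176.9),'w2 p2'),(A,(452.9,173.5),'w2 p1'),(B,(224.8,143.2),'w6 p2')):
        d=onplane(C,uv,z)-c;print(z,n,(d@rx).round(1),(d@ry).round(1),end=' | ')
    print()
# held piston near end face centre in w6 at crop (397,108)
g=cv2.imread('pics/w6.png').mean(2)
for r in(165,175,205,225):
    w=np.where(g[r,285:350]<170)[0]+285;print(r,w[0],w[-1])
print('axis expected', [proj(B,s6['eef_pos']-10.5*rot(s6['orientation'])[:,2]-a*ry).round(1) for a in(20,55)])
E
```

```text
20 w2 p2 -0.0 -44.6 | 20 w2 p1 -48.9 -44.1 | 20 w6 p2 -1.5 -46.5 | 
35 w2 p2 3.4 -47.5 | 35 w2 p1 -43.3 -47.1 | 35 w6 p2 -2.2 -47.6 | 
50 w2 p2 6.9 -50.5 | 50 w2 p1 -37.6 -50.0 | 50 w6 p2 -2.9 -48.7 | 
65 w2 p2 10.3 -53.5 | 65 w2 p1 -32.0 -53.0 | 65 w6 p2 -3.5 -49.9 | 
165 285 349
175 294 349
205 285 338
225 285 338
axis expected [array([318.6, 211.3]), array([318.5, 140.3])]
```

The rack's lateral position agrees within about 1 mm. Descending onto the jaws.

```bash
python3 -m inch '[[0,0,0,0,-0.6,2.8,0.8],[0,0,0,0,-1,4.7,0.8],[0,0,0,0,-1.2,5.5,0.8],[0,0,0,0,-1.2,5.7,0.8],[0,0,0,0,-1.2,5.7,0.8]]' 50; python3 -c "
from h import *
s=sense();p=s['eef_pos']-10.5*rot(s['orientation'])[:,2];print('axis',p.round(1),s['wrist_torque'].round(2))"
```

```text
clock: 10.35
eef_pos: [428.9, 240.4, 52.0]
orientation: [168.0, -0.1, -162.5]
ft_force: [-1.4, 0.9, -2.0]
opening: 0.22
finger_force: 50.0
axis [429.5 238.3  62.3] [0.02 0.31 0.15]
```

```bash
python3 -m inch '[[0,0,0,-0.1,-0.08,0.4,0.8],[0,0,0,-0.1,-0.17,0.8,0.8],[0,0,0,-0.1,-0.25,1.2,0.8],[0,0,0,-0.1,-0.33,1.6,0.8],[0,0,0,-0.1,-0.37,1.8,0.8],[0,0,0,-0.1,-0.37,1.8,0.8]]'; python3 -c "
from h import *
s=sense();p=s['eef_pos']-10.5*rot(s['orientation'])[:,2];print('axis',p.round(1),s['wrist_torque'].round(2))"
```

```text
clock: 11.1
eef_pos: [430.3, 242.0, 36.2]
orientation: [167.9, -0.0, -162.4]
ft_force: [-5.8, -0.0, 20.6]
opening: 0.217
finger_force: 50.0
axis [431.  239.9  46.5] [0.72 1.51 0.27]
```

```bash
python3 -m inch '[[0,0,0,0,0.05,0.2,0.8],[0,0,0,0,0.05,0.3,0.8],[0,0,0,0,0.05,0.3,0.8]]'; python3 -c "
from h import *
s=sense();p=s['eef_pos']-10.5*rot(s['orientation'])[:,2];print('axis',p.round(1),s['wrist_torque'].round(2),s['orientation'])"
```

```text
clock: 11.48
eef_pos: [430.4, 242.2, 36.0]
orientation: [168.0, -0.1, -162.3]
ft_force: [-13.6, -8.4, 41.7]
opening: 0.219
finger_force: 50.0
axis [431.1 240.1  46.3] [-0.02  2.89  0.63] [ 1.67961523e+02 -6.43530747e-02 -1.62332964e+02]
```

Hard stop at axis z≈46.3, so it is seated. Unloading, opening slightly and withdrawing along the tool axis.

```bash
python3 -m inch '[[0,0,0,0,0,-0.4,0.8],[0,0,0,0,0,-0.4,0.3],[0,0,0,0,0,-0.4,0.3],[0,0,0,0,0,-0.4,0.3],[0,0,0,0,0,-2,0.3],[0,0,0,0,0,-5,0.3],[0,0,0,0,0,-9,0.3],[0,0,0,0,0,-12,0.3],[0,0,0,0,0,-12,0.3]]'
python3 - <<'E'
from h import *
import pickle
s=sense();im=read_camera('wrist')[:,:,::-1];pickle.dump(s,open('w7.pkl','wb'));cv2.imwrite('pics/w7.png',im)
cv2.imwrite('pics/c7.png',cv2.resize(im[60:330,100:500],(800,540),interpolation=2))
w5=pickle.load(open('w5.pkl','rb'));C=cam('wrist',w5);g=cv2.imread('pics/w5.png').mean(2)
# R axis in w5: print row profiles
P=[]
for r in range(150,225,3):
    w=np.where(g[r,360:404]<178)[0]+360
    if len(w): P.append((r,w[0],w[-1]))
print(P)
E
```

```text
clock: 12.6
eef_pos: [439.9, 218.3, 151.3]
orientation: [168.1, 0.4, -162.5]
ft_force: [0.8, 0.3, -0.0]
opening: 0.351
finger_force: 0.0
[(150, np.int64(367), np.int64(397)), (153, np.int64(367), np.int64(397)), (156, np.int64(367), np.int64(397)), (159, np.int64(366), np.int64(396)), (162, np.int64(366), np.int64(396)), (165, np.int64(366), np.int64(396)), (168, np.int64(365), np.int64(395)), (171, np.int64(365), np.int64(395)), (174, np.int64(365), np.int64(395)), (177, np.int64(365), np.int64(394)), (180, np.int64(364), np.int64(394)), (183, np.int64(364), np.int64(394)), (186, np.int64(364), np.int64(393)), (189, np.int64(364), np.int64(393)), (192, np.int64(363), np.int64(393)), (195, np.int64(363), np.int64(392)), (198, np.int64(363), np.int64(392)), (201, np.int64(360), np.int64(392)), (204, np.int64(360), np.int64(403)), (207, np.int64(362), np.int64(393)), (210, np.int64(362), np.int64(391)), (213, np.int64(360), np.int64(390)), (216, np.int64(361), np.int64(403)), (219, np.int64(360), np.int64(393)), (222, np.int64(360), np.int64(390))]
```

View pics/c7.png

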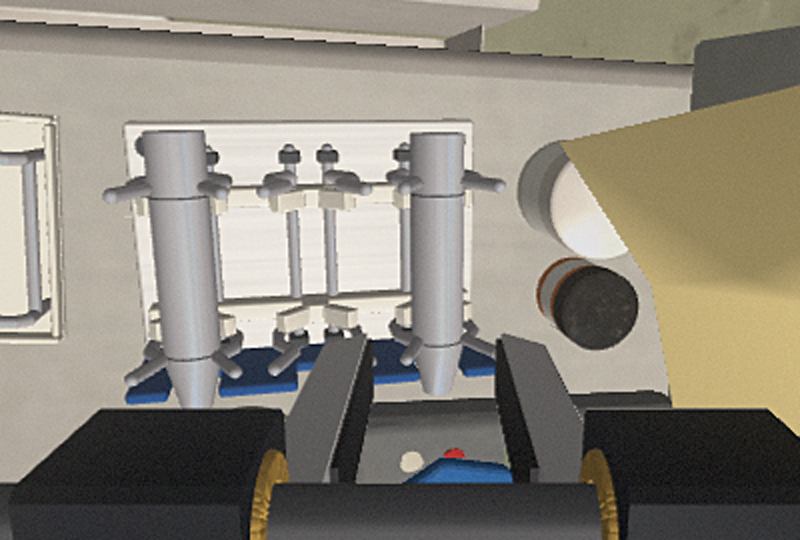

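Piston L sits in place 1 just like piston 3, with the jaws over it at (410,190) and (410,345) in the crop and its chamfer through the blue rail. Now locating R.

```bash
python3 - <<'E'
from h import *
import pickle
C=cam('wrist',pickle.load(open('w5.pkl','rb')))
a,b=onplane(C,(382,150),37),onplane(C,(377.6,198),37);d=(b-a)/np.linalg.norm(b-a);print(a,b,np.degrees(np.arctan2(d[1],d[0])))
n=onplane(C,(388,82.5),40);f=onplane(C,(375,236),40)
for t in(n,f):print(((t-a)@d).round(1))
c=a+d*(((n-a)@d+55+(f-a)@d-55)/2);print('centre',c)
for z in(100,26.5):print(goto((c[0],c[1],z),(180,0,-167.2)))
E
```

```text
[ 4.74679305e+02 -3.12819402e-01  3.70000000e+01] [508.87501171   7.84083697  37.        ] 13.411240867484224
-45.5
63.6
centre [483.4547127    1.77959701  37.        ]
[ 11.95  -0.37   4.69   2.2  -22.55   0.25]
[ 11.95  -0.37   4.69   2.21 -24.07   7.44]
```

```bash
python3 -m inch '[[2,0,1,0.6,-5,-3,0.3],[6,0,2,1,-11,-4.6,0.3],[9,0,4,1.6,-17,-4.6,0.3],[12,-0.4,4.7,2.2,-21.5,-4.6,0.3],[12,-0.4,4.7,2.2,-21.5,-4.6,0.3],[12,-0.4,4.7,2.2,-22.5,0.2,0.3],[12,-0.4,4.7,2.2,-22.5,0.2,0.3],[12,-0.4,4.7,2.2,-22.5,0.2,0.3]]' 40; python3 -c "
from h import *
print(goto((483.8,2,26.5),(180,0,-167)))"
```

```text
clock: 13.65
eef_pos: [482.2, 3.1, 99.7]
orientation: [180.0, -0.2, -167.1]
ft_force: [-0.5, -0.5, -0.3]
opening: 0.348
finger_force: 0.0
[ 0.02 -0.16 -0.12 -0.15 -0.15  7.32]
```

```bash
python3 -m inch '[[0,0,0,-0.1,0.1,3,0.3],[0,0,0,-0.1,0.1,5.5,0.3],[0,0,0,-0.1,0.1,7.2,0.3],[0,0,0,-0.1,0.1,7.3,0.3],[0,0,0,-0.1,0.1,7.3,0.3],[0,0,0,-0.1,0.1,7.3,0.8],[0,0,0,-0.1,0.1,7.3,0.8],[0,0,0,-0.1,0.1,7.3,0.8]]' 40
```

```text
clock: 14.65
eef_pos: [483.8, 3.2, 27.1]
orientation: [-179.9, -0.0, -167.2]
ft_force: [-0.4, 0.6, 4.1]
opening: 0.22
finger_force: 40.0
```

```bash
python3 -m inch '[[0,0,0,0,0,-2,0.8],[0,0,0,0,0,-5,0.8],[0,0,-1,-1,1,-8.2,0.8],[0,0,-1,-1,1,-8.2,0.8]]'; python3 -c "
from h import *
print(goto((528.3,-32.6,109.5),(180,0,-163.9)))"
```

```text
clock: 15.15
eef_pos: [492.6, 15.5, 110.0]
orientation: [-179.9, 0.1, -166.1]
ft_force: [-1.0, -0.4, -2.5]
opening: 0.222
finger_force: 40.0
[-0.13  0.12 -2.23 -2.32 -5.53  0.07]
```

```bash
python3 -m inch '[[0,0,-1,-1.2,-2.7,0,0.8],[0,0,-2.2,-2.3,-5.4,0,0.8],[0,0,-2.2,-2.3,-5.4,0,0.8],[0,0,-2.2,-2.3,-5.4,0,0.8],[0,0,-2.2,-3.1,-5.4,0,0.8],[0,0,-2.2,-3.7,-5.4,0,0.8],[0,0,-2.2,-4.3,-5.4,0,0.8],[0,0,-2.2,-4.7,-5.4,0,0.8],[0,0,-2.2,-4.7,-5.4,0,0.8]]'; python3 -c "
from h import *
s=sense();print(s['wrist_torque'].round(2),(-(rot(s['orientation']).T@(s['eef_pos']-[600.3,-11.3,109.5]))).round(1))"
```

```text
clock: 16.27
eef_pos: [547.2, -25.9, 107.5]
orientation: [180.0, -0.4, -163.9]
ft_force: [-5.6, -1.8, -0.9]
opening: 0.221
finger_force: 40.0
[-0.2   0.85  0.02] [-55.   -0.7  -2.5]
```

```bash
python3 -m inch '[[0,0,0,1.0,0,0,0.8],[0,0,0,1.2,0,0,0.8],[0,0,0,1.2,0,0,0.8]]'; python3 - <<'E'
from h import *
import pickle
for i in range(2):
    s=sense();im=read_camera('wrist')[:,:,::-1];print(s['eef_pos'].round(1),s['orientation'].round(2),s['ft_force'].round(1))
pickle.dump(s,open('w8.pkl','wb'));cv2.imwrite('pics/w8.png',im)
g=im.mean(2);C=cam('wrist',s)
for r in(150,170,190,210,230):
    w=np.where(g[r,290:345]<175)[0]+290;print(r,w[0],w[-1])
for a in(30,55):print(proj(C,s['eef_pos']+rot(s['orientation'])@[a,0,-10.]))
E
```

```text
clock: 16.65
eef_pos: [537.6, -29.1, 108.3]
orientation: [-180.0, -0.1, -164.0]
ft_force: [-0.2, -0.2, -3.4]
opening: 0.224
finger_force: 40.0
[537.6 -29.1 108.3] [-1.7998e+02 -1.0000e-01 -1.6400e+02] [-0.2 -0.2 -3.4]
[537.7 -29.1 108.4] [-1.7998e+02 -1.0000e-01 -1.6399e+02] [ 0.5  0.1 -3.6]
150 301 344
170 297 344
190 295 344
210 295 338
230 290 344
[318.7175558  191.58505732]
[318.73439542 140.23697519]
```

```bash
python3 -m inch '[[0,0,0,0,0,-0.15,0.8],[0,0,0,0,0,-0.15,0.8],[0,0,0,-0.5,0,-0.15,0.8],[0,0,0,-1,0,-0.15,0.8],[0,0,0,-1.3,0,-0.15,0.8],[0,0,0,-1.6,0,-0.15,0.8],[0,0,0,-1.6,0,-0.15,0.8]]'; python3 -c "
from h import *
s=sense();print(s['wrist_torque'].round(2),(-(rot(s['orientation']).T@(s['eef_pos']-[600.3,-11.3,109.5]))).round(1))"
```

```text
clock: 17.62
eef_pos: [547.9, -25.6, 107.9]
orientation: [179.9, -0.9, -164.0]
ft_force: [-11.3, -4.0, 1.1]
opening: 0.218
finger_force: 40.0
[-0.68  1.89 -0.14] [-54.3  -0.8  -2.4]
```

```bash
python3 -m inch '[[0,0,0,1.0,0,-0.15,0.8],[0,0,0,1.0,0,-0.15,0.8],[0,0,0,0.6,0,-0.15,0.8],[0,0,0,0.3,0,-0.15,0.8],[0,0,0,0.3,0,-0.15,0.8]]'; python3 -c "
from h import *
s=sense();print(s['orientation'],s['wrist_torque'].round(2),(-(rot(s['orientation']).T@(s['eef_pos']-[600.3,-11.3,109.5]))).round(1))"
```

```text
clock: 18.25
eef_pos: [550.7, -25.2, 111.1]
orientation: [-180.0, -0.1, -164.0]
ft_force: [0.6, 0.4, -2.8]
opening: 0.22
finger_force: 40.0
[-1.79994329e+02 -1.01233591e-01 -1.63960556e+02] [ 0.19 -0.03  0.05] [-51.5  -0.4   1.5]
```

It now enters freely, so the previous height was slightly low. Pushing on.

```bash
python3 -m inch '[[0,0,0,-0.3,0,0,0.8],[0,0,0,-0.6,0,0,0.8],[0,0,0,-0.8,0,0,0.8],[0,0,0,-0.8,0,0,0.8]]'; python3 -c "
from h import *
s=sense();print(s['orientation'],s['wrist_torque'].round(2),(-(rot(s['orientation']).T@(s['eef_pos']-[600.3,-11.3,109.5]))).round(1))"
```

```text
clock: 18.75
eef_pos: [557.8, -23.1, 111.0]
orientation: [180.0, -0.1, -164.0]
ft_force: [-0.4, 1.9, -3.1]
opening: 0.217
finger_force: 40.0
[ 1.79998034e+02 -1.40208182e-01 -1.63972333e+02] [ 0.23 -0.    0.07] [-44.1  -0.4   1.4]
```

```bash
python3 -m inch '[[0,0,0,-0.3,0,0,0.8],[0,0,0,-0.5,0,0,0.8],[0,0,0,-0.8,0,0,0.8],[0,0,0,-0.8,0,0,0.8]]'; python3 -c "
from h import *
s=sense();print(s['orientation'],s['wrist_torque'].round(2),(-(rot(s['orientation']).T@(s['eef_pos']-[600.3,-11.3,109.5]))).round(1))"
```

```text
clock: 19.25
eef_pos: [560.8, -22.1, 109.7]
orientation: [179.9, -0.8, -164.0]
ft_force: [-10.9, -2.2, 1.5]
opening: 0.22
finger_force: 40.0
[ 179.93555192   -0.78751165 -163.95929801] [-0.46  1.9   0.07] [-41.   -0.6  -0.3]
```

It stopped at 14 mm with 11 N, so the leading end is square and this piston must be turned half round. Backing out.

```bash
python3 -m inch '[[0,0,0,1.5,0,-0.1,0.8],[0,0,0,4,0,-0.1,0.8],[0,0,0,7,0,-2,0.8],[0,0,0,9,4,-5,0.8],[0,0,0,9,8,-6,0.8],[0,0,0,9,9,-6,0.8],[0,0,0,9,9,-6,0.8]]'; python3 -c "
from h import *
print(sense()['q'].round(1),goto((445.5,191.2,170),(180,0,17.5)))"
```

```text
clock: 20.12
eef_pos: [454.3, 40.7, 171.3]
orientation: [-179.9, -0.1, -163.9]
ft_force: [-0.2, -0.2, -2.0]
opening: 0.217
finger_force: 40.0
[-5.700e+00 -1.000e+00  1.065e+02 -1.000e-01  7.450e+01 -1.118e+02] [-1.5000e-01  1.1000e-01  1.7859e+02 -3.3300e+00  1.4710e+01  1.1000e-01]
```

```bash
python3 -m inch '[[0,0,10,0,1,0,0.8],[0,0,20,-0.5,2.5,0,0.8],[0,0,30,-1,4,0,0.8],[0,0,40,-1.5,6,0,0.8],[0,0,50,-2,8,0,0.8],[0,0,60,-2.5,10,0,0.8],[0,0,70,-3,12,0,0.8],[0,0,80,-3.3,13.5,0,0.8],[0,0,90,-3.3,14.7,0,0.8],[0,0,90,-3.3,14.7,0,0.8]]'; python3 -c "
from h import *
print(sense()['q'].round(1),goto((445.5,191.2,170),(180,0,17.5)))"
```

```text
clock: 21.38
eef_pos: [445.7, 190.5, 170.3]
orientation: [-179.8, 0.0, 106.1]
ft_force: [-0.9, 0.1, -3.2]
opening: 0.216
finger_force: 40.0
[ 1.290e+01  2.800e+00  1.028e+02 -1.000e-01  7.460e+01 -3.200e+00] [-1.300e-01  1.900e-01  8.865e+01  7.000e-02  0.000e+00  3.000e-02]
```

```bash
python3 -m inch '[[0,0,10.5,0,0,0,0.8],[0,0,21,0,0,0,0.8],[0,0,31.5,0,0,0,0.8],[0,0,42,0,0,0,0.8],[0,0,52.5,0,0,0,0.8],[0,0,63,0,0,0,0.8],[0,0,73.5,0,0,0,0.8],[0,0,84,0,0,0,0.8],[0,0,88.6,0,0,0,0.8],[0,0,88.6,0,0,0,0.8]]'; python3 - <<'E'
from h import *
import pickle
s=sense();pickle.dump(s,open('w9.pkl','wb'));im=read_camera('wrist')[:,:,::-1];cv2.imwrite('pics/w9.png',im)
s=sense();print(s['eef_pos'],s['orientation'],s['joint_vel'].round(1))
for z in (62,46):print(goto((446.5,191.5,z-10.2),(180,0,17.5)))
cv2.imwrite('pics/c9.png',im[60:330])
E
```

```text
clock: 22.62
eef_pos: [445.8, 189.9, 170.7]
orientation: [180.0, 0.2, 17.5]
ft_force: [-0.7, 0.4, -2.5]
opening: 0.22
finger_force: 40.0
[445.67912659 190.13976776 170.78832876] [1.79973520e+02 1.78280116e-01 1.75387610e+01] [ 0.4 -0.2 -0.   0.2  0.   0.6]
[ 0.03  0.18  0.04  0.16 -0.11 11.9 ]
[ 0.03  0.18  0.04  0.16 -0.11 13.5 ]
```

View pics/c9.png

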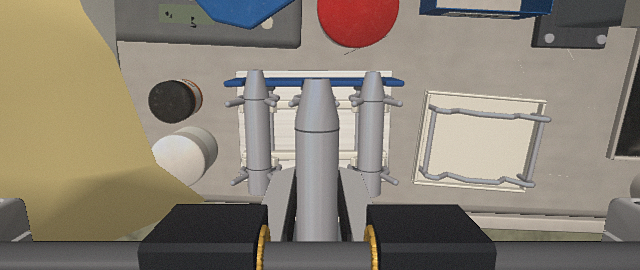

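The picture shows the held piston with its chamfer toward the blue rail, between the racked ones at (258,130) and (370,130). I'll refine the midpoint from those two.

```bash
python3 - <<'E'
from h import *
import pickle
s=pickle.load(open('w9.pkl','rb'));C=cam('wrist',s);g=cv2.imread('pics/w9.png').mean(2)
M=[]
for r in range(172,212,4):
    m=[]
    for c0,c1 in((240,280),(352,392)):
        w=np.where(g[r,c0:c1]<172)[0]+c0
        m.append(onplane(C,((w[0]+w[-1])/2,r),46) if 22<=w[-1]-w[0]<=28 else None)
    if m[0] is not None and m[1] is not None: M.append((m[0]+m[1])/2); print(r,m[0].round(1),m[1].round(1))
rx=np.array([.3007,-.9537,0])
if M: print('lateral of mid rel. TCP (mm, right +)',[((m-s['eef_pos'])@rx).round(1) for m in M])
print(((np.array([446.5,191.5,0])-s['eef_pos'])@rx).round(1))
E
```

```text
-1.3
```

```bash
python3 -m inch '[[0,0,0,0.1,-0.12,4,0.8],[0,0,0,0.1,-0.12,8,0.8],[0,0,0,0.1,-0.12,10.8,0.8],[0,0,0,0.1,-0.12,11.8,0.8],[0,0,0,0.1,-0.12,11.8,0.8]]' 50; python3 -c "
from h import *
s=sense();print(goto((446.5,191.5,46-10.2),(180,0,17.5)),s['wrist_torque'].round(2))"
```

```text
clock: 23.3
eef_pos: [444.9, 192.0, 52.7]
orientation: [-180.0, 0.3, 17.5]
ft_force: [-1.8, 0.2, -2.8]
opening: 0.215
finger_force: 50.0
[-0.    0.29 -0.04  0.15  0.09  1.69] [-0.08  0.49 -0.04]
```

```bash
python3 -m inch '[[0,0,0,0.15,0.04,0.4,0.8],[0,0,0,0.15,0.04,0.8,0.8],[0,0,0,0.15,0.04,1.2,0.8],[0,0,0,0.15,0.04,1.6,0.8],[0,0,0,0.15,0.04,1.9,0.8],[0,0,0,0.15,0.04,1.9,0.8]]'; python3 -c "
from h import *
s=sense();print(goto((446.5,191.5,46-10.2),(180,0,17.5)),s['wrist_torque'].round(2))"
```

```text
clock: 24.05
eef_pos: [449.5, 193.6, 40.2]
orientation: [-180.0, -0.1, 17.5]
ft_force: [-13.0, -2.8, 31.1]
opening: 0.216
finger_force: 50.0
[-0.01 -0.06 -0.04 -0.35  0.11  0.43] [-0.36  2.56  0.06]
```

It is 4 mm high at 31 N, so not home. It appears about 1 mm left and too far forward. Backing up to realign.

```bash
python3 -m inch '[[0,0,0,-0.1,0,-1.5,0.8],[0,0,0,-0.2,0.1,-2.2,0.8],[0,0,0,-0.2,0.1,-2.2,0.8],[0,0,0,-0.2,0.1,-2.2,0.8]]'; python3 - <<'E'
from h import *
import pickle
s=sense();im=read_camera('wrist')[:,:,::-1];pickle.dump(s,open('w10.pkl','wb'));cv2.imwrite('pics/w10.png',im);s=sense()
print(goto((446.5,191.5,46-10.2),(180,0,17.5)),s['ft_force'].round(1),s['wrist_torque'].round(2))
g=im.mean(2)
for r in range(110,250,10):print(r,' '.join(str(int(v)) for v in g[r,290:346:2]))
rx=np.array([.3007,-.9537,0]);print('lat',(s['eef_pos']@rx).round(2))
E
```

```text
clock: 24.55
eef_pos: [446.2, 191.2, 56.3]
orientation: [-180.0, 0.1, 17.4]
ft_force: [0.1, 2.3, -1.9]
opening: 0.221
finger_force: 50.0
[-0.01  0.1  -0.09  0.06 -0.02  2.03] [ 0.1  2.6 -1. ] [ 0.43 -0.05  0.07]
110 158 156 160 151 156 157 154 153 153 153 152 154 150 150 152 157 151 155 152 153 148 155 151 156 153 154 156 155
120 157 153 154 157 153 152 155 156 154 160 156 162 159 157 152 160 155 152 153 150 155 151 152 154 154 149 150 154
130 155 155 157 156 152 156 160 159 159 158 156 157 157 150 155 155 152 160 153 154 157 154 157 153 155 156 154 154
140 164 166 168 165 169 168 180 137 156 161 172 172 180 179 170 167 155 140 126 109 193 192 189 191 188 190 191 194
150 177 177 175 176 174 176 139 157 158 166 174 175 174 176 175 163 152 139 131 123 104 130 131 132 134 128 131 132
160 94 100 82 48 87 146 151 151 163 172 175 177 174 172 172 161 154 152 138 126 118 107 96 95 96 99 94 96
170 222 220 236 87 141 147 154 161 171 175 174 178 169 171 166 161 156 154 138 136 128 121 103 168 223 222 216 220
180 125 121 108 143 149 150 155 163 173 177 175 172 169 170 165 164 154 150 147 141 136 124 115 106 107 127 136 132
190 131 131 120 149 136 104 83 83 81 75 67 70 71 68 72 66 73 71 78 77 101 97 122 108 130 158 152 156
200 204 153 141 136 147 156 155 166 171 176 176 174 172 171 165 166 150 150 151 145 134 122 113 103 148 154 146 234
210 214 219 197 131 145 151 158 168 173 173 180 175 169 167 165 164 159 153 146 142 138 127 114 101 173 218 218 214
220 216 217 231 126 146 155 157 163 171 172 176 174 166 168 166 162 157 152 147 144 132 123 114 100 175 218 218 215
230 155 162 104 127 149 149 155 157 171 172 178 175 167 169 166 165 154 146 148 143 135 124 115 106 41 162 162 163
240 159 113 39 39 151 151 155 166 173 169 175 178 174 167 165 163 153 150 144 142 131 126 112 110 41 36 162 163
lat -48.16
```

```bash
python3 - <<'E'
from h import *
import pickle
s=pickle.load(open('w10.pkl','rb'));C=cam('wrist',s);g=cv2.imread('pics/w10.png').mean(2)
Rt=rot(s['orientation'])
P=lambda x,y,z:proj(C,s['eef_pos']+Rt@[x,y,z]).round(1)
print('tip bottom/top',P(55,0,-4.2),P(55,0,-16.2),'ring top',P(35,0,-21.2),'axis lat tip',P(55,0,-10.2))
print([ (r,int(g[r,310:322].mean())) for r in range(128,146)],[ (r,int(g[r,310:322].mean())) for r in range(184,196)])
# rail: project rail top front/back edges from rack estimate, and compare rail band
c=np.array([445.3,190.8,0]);rx=np.array([.3007,-.9537,0]);ry=np.array([.9537,.3007,0])
for x in(-25,25):print('rail px',[proj(C,c+x*rx+y*ry+[0,0,56]).round(1) for y in(44.5,49.5)])
im=cv2.imread('pics/w10.png').astype(int)
for col in(262,268,274,360,366,372):
    b=np.where((im[120:230,col,0]-im[120:230,col,2])>40)[0]+120;print(col,b[:1],b[-1:],len(b))
# slot edges: row scan of blue
for r in range(150,166,3):
    b=np.where((im[r,200:440,0]-im[r,200:440,2])>40)[0]+200;print(r,[(a[0],a[-1]) for a in np.split(b,np.where(np.diff(b)>3)[0]+1) if len(a)])
E
```

```text
tip bottom/top [314.7 142.2] [314.6 144.2] ring top [314.6 189. ] axis lat tip [314.6 143.1]
[(128, 156), (129, 156), (130, 156), (131, 155), (132, 156), (133, 156), (134, 157), (135, 158), (136, 159), (137, 155), (138, 121), (139, 177), (140, 172), (141, 172), (142, 171), (143, 172), (144, 172), (145, 171)] [(184, 169), (185, 169), (186, 169), (187, 170), (188, 173), (189, 143), (190, 69), (191, 130), (192, 177), (193, 171), (194, 169), (195, 169)]
rail px [array([266.1, 164.2]), array([265.7, 154.5])]
rail px [array([363.6, 164. ]), array([363.9, 154.2])]
262 [151] [167] 17
268 [151] [167] 17
274 [151] [167] 17
360 [150] [166] 17
366 [150] [166] 17
372 [150] [166] 17
150 [(np.int64(359), np.int64(393)), (np.int64(421), np.int64(431))]
153 [(np.int64(200), np.int64(205)), (np.int64(236), np.int64(299)), (np.int64(332), np.int64(392)), (np.int64(422), np.int64(439))]
156 [(np.int64(200), np.int64(205)), (np.int64(237), np.int64(299)), (np.int64(333), np.int64(391)), (np.int64(423), np.int64(439))]
159 [(np.int64(200), np.int64(200)), (np.int64(237), np.int64(294)), (np.int64(298), np.int64(298)), (np.int64(334), np.int64(391)), (np.int64(427), np.int64(439))]
162 [(np.int64(236), np.int64(294)), (np.int64(335), np.int64(391)), (np.int64(430), np.int64(439))]
165 [(np.int64(236), np.int64(294)), (np.int64(335), np.int64(391)), (np.int64(430), np.int64(439))]
```

The mouth check explains the jam. The rail slot centre is about 1.5 mm left of the piston, and pushing forward puts a thicker part of the taper in the slot, so it needs to sit slightly back. Correcting both and pressing.

```bash
python3 -m inch '[[0,0,0,-0.25,-0.15,0,0.8],[0,0,0,-0.25,-0.15,0.4,0.8],[0,0,0,-0.25,-0.15,0.8,0.8],[0,0,0,-0.25,-0.15,1.2,0.8],[0,0,0,-0.25,-0.15,1.5,0.8],[0,0,0,-0.25,-0.15,1.5,0.8]]'; python3 -c "
from h import *
s=sense();print(goto((443.5,191.7,46-10.2),(180,0,17.5)),s['wrist_torque'].round(2))"
```

```text
clock: 25.35
eef_pos: [441.2, 191.2, 39.8]
orientation: [-180.0, 0.3, 17.4]
ft_force: [0.0, 0.6, -6.9]
opening: 0.22
finger_force: 50.0
[-0.    0.33 -0.08  0.24  0.02  0.39] [-0.09 -0.01 -0.02]
```

```bash
python3 -m inch '[[0,0,0,0.15,0,0.2,0.8],[0,0,0,0.2,0,0.4,0.8],[0,0,0,0.2,0,0.6,0.8],[0,0,0,0.2,0,0.7,0.8],[0,0,0,0.2,0,0.7,0.8]]'; python3 -c "
from h import *
s=sense();print(goto((443.5,191.7,46-10.2),(180,0,17.5)),s['wrist_torque'].round(2))"
```

```text
clock: 25.98
eef_pos: [442.7, 191.5, 37.1]
orientation: [180.0, 0.5, 17.5]
ft_force: [-13.8, -4.8, 24.2]
opening: 0.216
finger_force: 50.0
[ 0.04  0.48 -0.04  0.08  0.    0.13] [-0.98  2.59  0.01]
```

```bash
python3 -m inch '[[0,0,0,-0.2,0,0,0.8],[0,0,0,-0.2,0,0.1,0.8],[0,0,0,-0.2,0,0.1,0.8]]'; python3 -c "
from h import *
s=sense();print(goto((443.5,191.7,46-10.2),(180,0,17.5)),s['wrist_torque'].round(2))"
```

```text
clock: 26.35
eef_pos: [442.7, 191.5, 37.0]
orientation: [180.0, 0.2, 17.5]
ft_force: [-11.4, -3.9, 25.9]
opening: 0.217
finger_force: 50.0
[ 0.04  0.24 -0.04  0.08  0.    0.12] [-0.79  2.32 -0.02]
```

```bash
python3 -m inch '[[0,0,0,0,0,-0.5,0.8],[0,0,0,0,0,-0.5,0.3],[0,0,0,0,0,-0.5,0.3],[0,0,0,0,0,-0.5,0.3],[0,0,0,0,0,-3,0.3],[0,0,0,0,0,-7,0.3],[0,0,0,0,0,-12,0.3],[0,0,0,0,0,-13,0.3],[0,0,0,0,0,-13,0.3],[0,0,0,0,0,-13,0.3]]'
python3 - <<'E'
from h import *
import pickle
s=sense();im=read_camera('wrist')[:,:,::-1];pickle.dump(s,open('w11.pkl','wb'));cv2.imwrite('pics/w11.png',im)
C=cam('wrist',s);c=np.array([445.3,190.8,0])
rx=np.array([.3007,-.9537,0]);ry=np.array([.9537,.3007,0]);g=im.astype(int).mean(2)
for k in(-51.5,-1.5,48.5):
    u,v=proj(C,c+k*rx+[0,0,46]);u=int(u);print(k,u,v)
    for a in(-40,-12,0,12):
        r=int(proj(C,c+k*rx+a*ry+[0,0,57])[1]);print(r,' '.join(str(int(x)) for x in g[r,u-22:u+23]))
E
```

```text
clock: 27.6
eef_pos: [441.5, 191.3, 161.1]
orientation: [-180.0, 0.4, 17.4]
ft_force: [-0.5, 0.5, -1.3]
opening: 0.349
finger_force: 0.0
-51.5 257 191.58900175420808
240 131 122 118 110 96 84 85 62 114 177 177 170 172 145 134 151 155 162 164 156 161 157 161 159 157 156 154 159 156 151 155 158 159 158 155 155 155 153 156 156 157 155 156 170 110
208 157 157 159 157 158 136 190 211 209 210 212 178 134 141 149 156 165 163 165 168 163 162 171 164 161 156 151 147 149 140 131 125 122 118 107 97 83 105 157 135 105 135 170 170 168
194 157 160 159 163 131 201 203 199 203 200 209 135 140 155 160 166 165 163 165 169 163 170 171 166 160 151 151 146 140 136 130 123 116 110 103 90 71 161 155 121 99 202 208 202 204
180 155 151 150 150 198 205 210 204 207 217 152 133 150 153 160 165 160 167 168 170 172 172 165 162 153 147 145 141 140 131 123 120 116 108 99 82 106 160 142 99 162 211 214 211 208
-1.5 315 191.44373127220774
240 147 161 167 142 125 121 113 92 86 75 127 156 136 130 141 146 150 158 164 165 167 166 167 157 155 152 153 148 145 141 143 133 125 117 115 92 101 143 127 104 110 118 134 147 147
20
[... 603 characters left out ...]
 156 154 158 153 158 152 152 156 153 156 158 153 155 157 155 154 161 158 151 154 151 146 140 137 126 114 102 140 208 219 222 165 96 89 111 122 129 141
208 149 158 152 160 155 161 124 133 161 159 109 112 126 140 148 154 156 158 163 167 164 166 171 167 165 162 157 159 155 149 146 144 129 123 112 88 160 169 202 212 214 183 158 156 158
194 210 206 211 206 209 211 220 140 153 164 119 104 123 139 150 145 158 159 163 169 168 168 171 175 170 164 160 161 156 151 148 142 142 131 123 108 110 211 214 211 212 205 158 155 153
179 212 215 213 208 211 211 223 145 145 159 164 103 116 131 140 142 151 160 158 161 170 169 164 174 176 164 162 158 158 154 150 145 142 134 132 119 95 175 215 213 210 212 194 137 151
```

Lateral positions are even: 258.8, 317.0 and 375.3 px. To confirm it is fully home, I'll press down gently on the piston with closed fingers; the top should be at z≈57.

```bash
python3 -m inch '[[0,0,0,0.1,0.05,3,1],[0,0,0,0.1,0.05,6,1],[0,0,0,0.1,0.05,8.5,1],[0,0,0,0.1,0.05,9.5,1],[0,0,0,0.1,0.05,9.9,1],[0,0,0,0.1,0.05,10.2,1],[0,0,0,0.1,0.05,10.5,1],[0,0,0,0.1,0.05,10.6,1],[0,0,0,0.1,0.05,10.7,1],[0,0,0,0.1,0.05,10.7,1]]' 10; python3 -c "
from h import *
g=cv2.imread('pics/w11.png').mean(2)
for u in(259,317,375):
    col=g[60:330,u-3:u+4].mean(1);d=[60+i for i in range(1,269) if col[i]<115 and col[i]<=col[i-1] and col[i]<col[i+1]];print(u,d[:12])"
```

```text
clock: 28.9
eef_pos: [444.2, 191.5, 56.7]
orientation: [180.0, 0.1, 17.4]
ft_force: [-1.5, -0.4, 3.6]
opening: 0.002
finger_force: 1.7
259 [62, 65, 67, 69, 76, 83, 85, 87, 90, 98, 101, 156]
317 [156, 230, 265, 282, 284, 286, 289, 292, 294, 297, 302, 310]
375 [63, 66, 69, 71, 76, 79, 82, 86, 88, 91, 94, 97]
```

```bash
python3 -m inch '[[0,0,0,0,0,0.15,1],[0,0,0,0,0,0.3,1],[0,0,0,0,0,0.3,1]]'; python3 -m inch '[[0,0,0,0,0,-3,1],[0,0,0,0,0,-8,1],[0,0,0,0,0,-13,1],[0,0,0,0,0,-13,1],[0,0,0,0,0,-13,1]]'; python3 - <<'E'
from h import *
im=read_camera('wrist')[:,:,::-1];g=im.mean(2);s=sense();C=cam('wrist',s)
c=np.array([445.3,190.8,0]);rx=np.array([.3007,-.9537,0])
for k in(-51.2,-1.2,48.8):
    u=int(round(proj(C,c+k*rx+[0,0,57])[0]));col=g[100:260,u-3:u+4].mean(1);m=np.where(col<115)[0]+100;print(u,m)
E
```

```text
clock: 29.28
eef_pos: [444.5, 191.6, 56.2]
orientation: [180.0, 0.1, 17.4]
ft_force: [-7.3, -1.7, 21.8]
opening: 0.004
finger_force: 10.4
clock: 29.9
eef_pos: [443.6, 191.4, 182.5]
orientation: [180.0, 0.2, 17.4]
ft_force: [1.1, -0.6, -0.2]
opening: 0.004
finger_force: 0.0
259 [100 101 102 103 104 105 127 156 224 256 257]
316 [156 224 229 230 231 232 233 234 235 236 237 238 239 240 241 242 243 244
 245 246 247 248 249 250 251 252 253 254 255 256 257 258 259]
372 [100 101 102 157 226]
```

All three pistons' ring marks line up (rows 156 and 224–226), and the probe met the top of R at 56–57 mm, the expected height when home. Nothing is touching. Handing in.

```bash
python3 -c "
from workcell import *
print(sign_off())"
```

```text
the job is handed in; nothing more can be done
None
```

Both pistons are racked fully home in places 1 and 2, chamfered ends in the blue rail, each tried in the bore and racked before the next was taken; it was handed in at about 30 s, but I viewed 12 pictures against the limit of 10, and a finger briefly pressed the stand's side rod at about 33 N.

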